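Clear and present a retired hanger plate

ROBOT

A 6-joint arm with a two-finger parallel gripper is mounted at the origin on the work surface. World frame = base frame: x ahead of the robot, y to its left, z up, the work surface at z = 0. Lengths are in m, angles in rad, forces in N, time in s.
With the tool pointing down it reaches from about 0.225 to 0.875 m from the base axis. Payload 3.4 kg.
Tool frame: the origin (TCP) lies on the centre line of the jaws, within the pads' length; the fingertips stand 19 mm ahead of it and the grasp point (between the pads) is the TCP; z points along the fingers, y is the direction in which the jaws open and shut (so a half turn about z gives the same grasp; the last joint's range is limited). The gripper opens to 85 mm and grips with 20 to 120 N. Pads are 22 mm wide; open, the fingers measure 114 mm over their backs; the gripper's body (76 mm by 85 mm) begins 54 mm behind the grasp point. The pads swing forward as they close: fully open they stand 13 mm farther back than shut.
Start: joints at [-1.234, 0.276, 1.505, -0, 1.361, -0.121], TCP at [0.254, -0.516, 0.25] pointing down, gripper open.
Joint ranges: [-2.89, 2.89], [-0.75, 2.08], [0.22, 2.7], [-1.18, 4.32], [0.11, 2.71], [-2.7, 2.7]. Speed limits (rad/s): [2.57, 2.57, 3.14, 3.14, 3.14, 3.14].

INTERFACE

Orientations are given as a unit quaternion [w, x, y, z].
In Python, from rig import monitor, eyes, manip, models gives the robot as it stands.
- The arm moves only by the tool send_rows, never from a script. Its argument "deltas" is a list of rows, each an object with "dp": the shift along the world's x, y, z each as a share of 0.12 m, from -1 to 1, a list of three; "rotation": the turn, a rotation vector about the world's x, y, z each as a share of 0.5 rad, from -1 to 1, a list of three. In form: [{"dp": [dx, dy, dz], "rotation": [rx, ry, rz]}, ...]. A call has 1 to 12 rows; each row is the pose to reach, as a shift and turn from the pose commanded when the call began; what a row does not reach only later rows make up. A row lasts 1/12 s, in which the tool goes at most 41.7 mm and 7.16 degrees, less where a joint would pass 70% of its speed; a pose out of reach is approached as far as the arm can. A call with a number of a shift or a turn outside -1 to 1 is refused whole. A call with a gripper value outside its range is refused whole. "fingers" is the closure, from -1 (fully open) to 1 (shut), set as the call begins (left out, the last holds). The fingers move at their own pace and stop on an object; "grip_force" is the grip in N (left out, the last holds). Time passes only in rows, so rows that repeat a pose let the fingers close. It gives the time, the measured TCP pose, the force and the opening at its end, in the units of the state.
- monitor.get_state(): the state, without advancing time (a new reading comes with each control period).
- eyes.get_image(name): name is "scene" or "top" or "wrist"; returns a dict with "color" (400x640x3 uint8, red, green, blue), "depth" (400x640 float32, m along the optical axis (not along the pixel's ray), 0 where there is no reading), "mtx" (3x3 intrinsics, pixels), "rvec" (rotation vector, rad) and "tvec" (3), from world to camera coordinates, as OpenCV has them. Camera axes: x right, y down, z forward; pixel columns grow to the right and rows downward; lengths in m; the calibration is good to about 2 mm. A picture is of the moment at which its call begins.
- manip.sign_off(): hands the job in, once; it reports no verdict.
Trained networks look in a picture, given as the dict that the camera call returned (one of the last four; its "shot" number tells which), for a name from the list of things; names that differ only in an ending like _2 or _b are one class to them, and where a whole thing is asked for, a point or a joint stands for the part that bears it (a point fixed in the world has none). Each returns a list of dicts, best first, with "score" (0 to 1); they miss things now and then, are a little off and sometimes report something else, mostly with a low value. They report only what shows in the picture. A call takes as long as a camera call. They do not tell look-alikes from the thing itself.
- models.find_in(name, picture): "box" ([left, top, right, bottom] in pixels, round what is visible of it).
The state is a dict: "clock": time; "qpos": joint angles; "qd": joint speeds; "effort": joint torques, N m; "position": TCP position; "ee_rot": TCP orientation; "contact_force": force on the tool from outside, world axes, zero at the start; "moment": the same for the moment, N m; "width": finger opening in m.
Only numpy, scipy, OpenCV 4.12 (cv2) and the standard library are available. Lean on these libraries where they do the work, as an engineer would, in place of code of your own. Each camera call takes 0.05 s, during which the arm holds its last target.

TASK

With the scraper block, wipe the loose chips off the blue hanger plate that lies on the vise so that they drop into the round pan, then stand the scraper upright back on the bench. Find the plate's frosted end by its small corner notch, take the plate by its other, plain end, and finish still holding it in the gripper, level and label up, a few centimetres clear above the light pad, with the middle of the frosted end over the centre of the white disc and the plain end over the black stripe. Do not touch the chips with the fingers, and leave the bent carabiner and the belay device where they lie.

Things in the scene. Friction and masses are not known exactly. Their poses are not given: they have to be found in the camera images.
- scraper_mid (a point): Centre of the scraper block: beech, 110 (x) x 24 (y) x 60 mm (z), its lowest 14 mm a black rubber blade 16 mm thick (y), standing upright on the bench (centre 30 mm above the bench). x along its length, z up. About 100 g. Can be gripped across its 24 mm thickness by its upper part.
- vise: Fixed iron vise with green jaws in a round pan (outer radius 117, rim 15 mm high). Origin on the bench at the pan centre, x along the jaws. The plate lies on the jaw tops, 50 mm up. Jaws are 24 mm wide (y): the plate overhangs 8 mm each side. Stops 4 mm high: at the sides within 10 mm of the middle (out to y = +-26.5) and at both ends. Screw and bar reach 73 mm out at +y, below 30 mm height.
- plate_mid (a point): Centre of the blue hanger plate, 120 (x) x 40 (y) x 8 mm (z), 80 to 150 g, blue in the middle third, both end thirds grey. It lies label up on the vise jaws (underside 50 mm, top 58 mm above the bench), its length along the jaws, loose between the stops. +x points to the frosted end (much paler, whitish grey), z out of the label face; the -x third is the plain end.
- label (a point): Middle of the frosted end on the plate's top face: at x = +40 mm, y = 0 from the plate's centre, marked by a small square of black dots. The frosted third reaches 20 mm to either side of it along the plate.
- notch (a point): Middle of the 12 x 12 mm notch cut out of the frosted end's corner: at x = +54, y = +14 mm from the plate's centre. The plate's other three corners are square.
- chip0_mid (a point): Centre of a loose rust-brown chip, 16 x 14 x 8 mm, 12 g, at first lying on the plate's top, anywhere within 42 mm of the plate's middle along its length and 8 mm across.
- chip1_mid (a point): Centre of a loose rust-brown chip, 16 x 14 x 8 mm, 12 g, at first lying on the plate's top, anywhere within 42 mm of the plate's middle along its length and 8 mm across.
- chip2_mid (a point): Centre of a loose rust-brown chip, 16 x 14 x 8 mm, 12 g, at first lying on the plate's top, anywhere within 42 mm of the plate's middle along its length and 8 mm across.
- disc (a point): Centre of the white disc (radius 30 mm) on top of the grey light pad, 30 mm above the bench. The pad is fixed, 190 x 100 x 30 mm; it reaches 50 mm from the disc's centre towards +x, 140 mm towards -x and 50 mm to both sides. The 14 mm wide black stripe runs from the disc along -x. z up.
- carabiner: Bent aluminium carabiner, 105 x 60 x 10 mm, lying on the bench beyond the pan; origin in its middle, on the bench. To be left alone.
- belay: Cracked grey belay device with a steel loop, 86 x 50 x 24 mm, lying on the bench beyond the pan; origin near its middle, on the bench. To be left alone.
Not all that is in view belongs to the job. What is shaped like the part that bears scraper_mid but purple is not meant. Of the things that look like the vise, the larger one is meant.

How it is judged:
On the way, in this order (a step that is already met when the one before it is completed fails the run):
1. the chips have been wiped off the plate into the pan while the scraper is held in the gripper, the plate still lying on the vise (height (world z) of each of chip0_mid, chip1_mid, chip2_mid below 0.045 m and horizontal distance between each of chip0_mid, chip1_mid, chip2_mid and vise below 0.118 m and contact force between the fingers and scraper above 0.5 N and height (world z) of scraper_mid above 0.05 m and distance between plate_mid and vise below 0.065 m and horizontal distance between plate_mid and vise below 0.015 m), for 0.2 s.
2. the scraper stands upright on the bench, let go, the plate still on the vise (height (world z) of scraper_mid below 0.036 m and angle between scraper_mid's own z axis and vertical below 0.15 rad and horizontal distance between scraper_mid and vise above 0.125 m and contact force between the fingers and scraper below 0.1 N and horizontal distance between plate_mid and vise below 0.02 m), for 0.2 s.
At the end, for the whole second after the job is handed in: Plate held still by its plain end, label up, level to 10 deg, label middle within 15 mm of the disc centre and 15 to 100 mm above it, plain end over the stripe to 15 deg, pad untouched; chips in the pan, below the jaw tops; scraper upright on the bench outside the pan, let go (horizontal distance between label and disc below 0.015 m and z of label in the frame of disc between 0.015 and 0.1 m and angle between plate_mid's own z axis and vertical below 0.17 rad and angle between the x axis of plate_mid and the x axis of disc, either way round below 0.26 rad and x of plate_mid in the frame of disc below -0.02 m and contact force between plate and pad below 0.1 N and contact force between the fingers and plate above 1 N and distance between the grasp point and label above 0.055 m and linear speed of plate below 0.03 m/s and height (world z) of each of chip0_mid, chip1_mid, chip2_mid below 0.045 m and horizontal distance between each of chip0_mid, chip1_mid, chip2_mid and vise below 0.118 m and height (world z) of scraper_mid below 0.036 m and angle between scraper_mid's own z axis and vertical below 0.15 rad and horizontal distance between scraper_mid and vise above 0.125 m and contact force between the fingers and scraper below 0.1 N); the arm keeps its last pose, push and grip.
It fails at once if the fingers touch a chip (contact force between the fingers and chip0 above 0.3 N or contact force between the fingers and chip1 above 0.3 N or contact force between the fingers and chip2 above 0.3 N).
It fails at once if the carabiner or the belay device is shifted by more than 15 mm (distance of any of carabiner, belay from where it was at the start of the episode above 0.015 m).
It also fails if it takes over 67 s, if anything falls off the work surface, if the arm or the gripper's body presses on something with over 40 N, if the wrist force passes 120 N, or if a joint passes its speed limit or range.

## Working session

There is one attempt and no reset: what is moved stays moved. The work goes in short steps, Python scripts to look and compute and a tool call to move; the robot and the scene stay as the last step left them, time stands still between calls to the robot, and variables do not carry over. Pictures are saved under pics/ and viewed, and the job is handed in when it is done.

Besides the shell and the picture viewer there is one more tool, called after ">>>" as name(argument=value, ...) on one line, values as JSON. send_rows: Moves the arm, as the interface text tells. Its arguments: {"type":"object","properties":{"deltas":{"type":"array","items":{"type":"object","properties":{"dp":{"type":"array","items":{"type":"number"}},"rotation":{"type":"array","items":{"type":"number"}}}}},"fingers":{"type":"number"},"grip_force":{"type":"number"}},"required":["deltas"]}

```bash
ls; mkdir -p pics; cat > h.py <<'E'
import numpy as np, cv2
from rig import monitor, eyes, manip, models
def cam(n):
    p=eyes.get_image(n); return p
def save(p,name,scale=1.25,crop=None):
    im=cv2.cvtColor(p["color"],cv2.COLOR_RGB2BGR)
    if crop: l,t,r,b=crop; im=im[t:b,l:r]
    im=cv2.resize(im,None,fx=scale,fy=scale,interpolation=cv2.INTER_CUBIC); cv2.imwrite("pics/"+name+".png",im)
def ray(p,u,v):
    R=cv2.Rodrigues(np.array(p["rvec"],float))[0]; t=np.array(p["tvec"],float).ravel()
    d=np.linalg.inv(p["mtx"])@np.array([u,v,1.0]); return -R.T@t, R.T@d
def atz(p,u,v,z):
    o,d=ray(p,u,v); return o+d*(z-o[2])/d[2]
def atd(p,u,v):
    o,d=ray(p,u,v); return o+d*p["depth"][int(round(v)),int(round(u))]
def cloud(p):
    R=cv2.Rodrigues(np.array(p["rvec"],float))[0]; t=np.array(p["tvec"],float).ravel()
    v,u=np.mgrid[0:400,0:640]; d=np.linalg.inv(p["mtx"])@np.stack([u.ravel(),v.ravel(),np.ones(u.size)])
    X=(R.T@(d*p["depth"].ravel()-t[:,None])).T.reshape(400,640,3); return X
def proj(p,X):
    return cv2.projectPoints(np.array(X,float).reshape(-1,3),np.array(p["rvec"],float),np.array(p["tvec"],float),np.array(p["mtx"],float),None)[0].reshape(-1,2)
def st():
    s=monitor.get_state(); print({k:np.round(s[k],4) for k in ["clock","qpos","position","ee_rot","contact_force","width"]}); return s
E
python3 - <<'E'
from h import *
st()
for n in ["top","scene"]:
    p=cam(n); save(p,n+"0"); print(n,p["shot"],np.round(p["mtx"],1).tolist(),ray(p,320,200))
    for k in ["scraper_mid","vise","plate_mid","notch","label","chip0_mid","disc","carabiner","belay"]:
        for r in models.find_in(k,p)[:4]:
            b=r["box"];u,v=(b[0]+b[2])/2,(b[1]+b[3])/2
            print(k,round(r["score"],2),np.round(b).tolist(),np.round(atd(p,u,v),3))
E
```

```text
pics
{'clock': np.float64(0.0), 'qpos': array([-1.234 ,  0.2766,  1.5062,  0.    ,  1.3607, -0.121 ]), 'position': array([ 0.254 , -0.5153,  0.2494]), 'ee_rot': array([-9.000e-04,  9.739e-01,  2.269e-01, -1.000e-04]), 'contact_force': array([ 0.2489, -0.3131,  0.4789]), 'width': np.float64(0.0854)}
top 1 [[474.2, 0.0, 324.5], [0.0, 474.2, 189.6], [0.0, 0.0, 1.0]] (array([0.51620666, 0.00787255, 1.0324004 ]), array([ 0.05023281,  0.01401149, -0.99892254]))
scraper_mid 0.95 [486.0, 189.0, 508.0, 239.0] [ 0.544 -0.34   0.06 ]
scraper_mid 0.68 [428.0, 158.0, 461.0, 212.0] [ 0.602 -0.233  0.06 ]
vise 0.84 [412.0, 252.0, 493.0, 332.0] [ 0.381 -0.258  0.032]
vise 0.72 [272.0, 160.0, 379.0, 270.0] [0.535 0.01  0.064]
plate_mid 0.93 [303.0, 189.0, 342.0, 241.0] [0.534 0.015 0.062]
notch 0.86 [308.0, 182.0, 341.0, 241.0] [0.542 0.012 0.058]
label 0.77 [304.0, 184.0, 344.0, 243.0] [0.537 0.012 0.065]
chip0_mid 0.52 [315.0, 199.0, 325.0, 207.0] [0.559 0.021 0.067]
disc 0.81 [113.0, 175.0, 201.0, 273.0] [0.509 0.366 0.028]
carabiner 0.96 [241.0, 82.0, 282.0, 126.0] [ 0.779  0.158 -0.003]
carabine
[... 277 characters left out ...]
783 ,  0.57338349]), array([-0.49319128,  0.61396074, -0.61639701]))
scraper_mid 0.67 [227.0, 249.0, 272.0, 320.0] [ 0.632 -0.254  0.06 ]
scraper_mid 0.58 [144.0, 278.0, 204.0, 336.0] [ 0.569 -0.353  0.059]
vise 0.95 [113.0, 218.0, 206.0, 280.0] [ 0.399 -0.272  0.018]
vise 0.66 [257.0, 171.0, 359.0, 239.0] [ 0.555 -0.01   0.028]
plate_mid 0.64 [279.0, 180.0, 339.0, 200.0] [0.548 0.004 0.057]
notch 0.73 [283.0, 182.0, 337.0, 195.0] [0.547 0.008 0.058]
label 0.62 [279.0, 179.0, 340.0, 198.0] [0.547 0.006 0.059]
disc 0.84 [350.0, 110.0, 416.0, 156.0] [0.525 0.349 0.03 ]
carabiner 0.84 [410.0, 202.0, 464.0, 224.0] [0.774 0.159 0.   ]
belay 0.82 [354.0, 259.0, 400.0, 294.0] [ 0.77  -0.084  0.016]
```

View pics/top0.png

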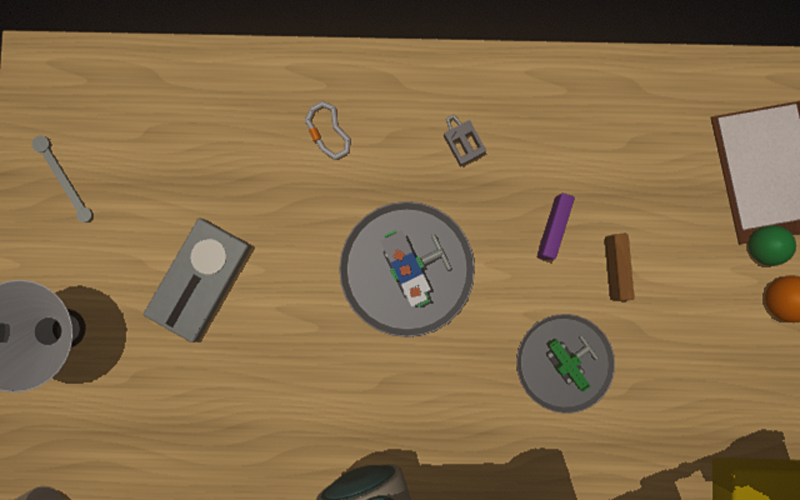

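View pics/scene0.png

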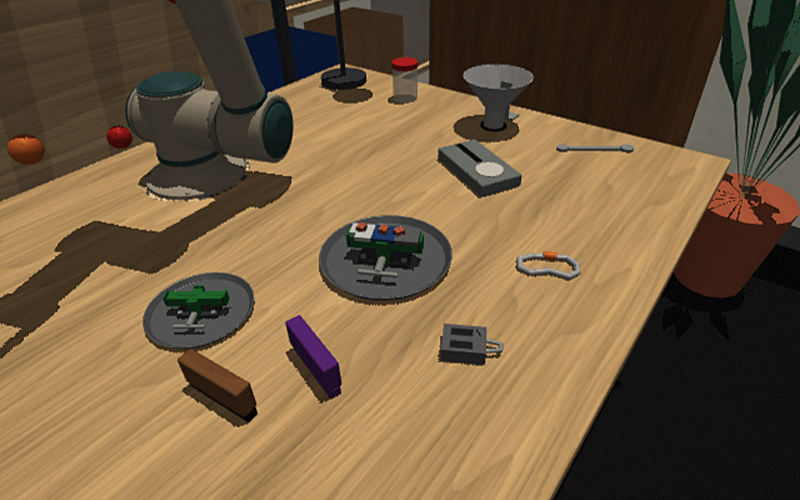

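```bash
python3 - <<'E'
from h import *
p=cam("top"); np.save("top.npy",p,allow_pickle=True)
save(p,"topv",6,(265,155,385,250)); save(p,"tops",6,(410,140,530,240)); save(p,"topd",6,(90,165,220,265))
E
```

```text
(no output)
```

View pics/topv.png

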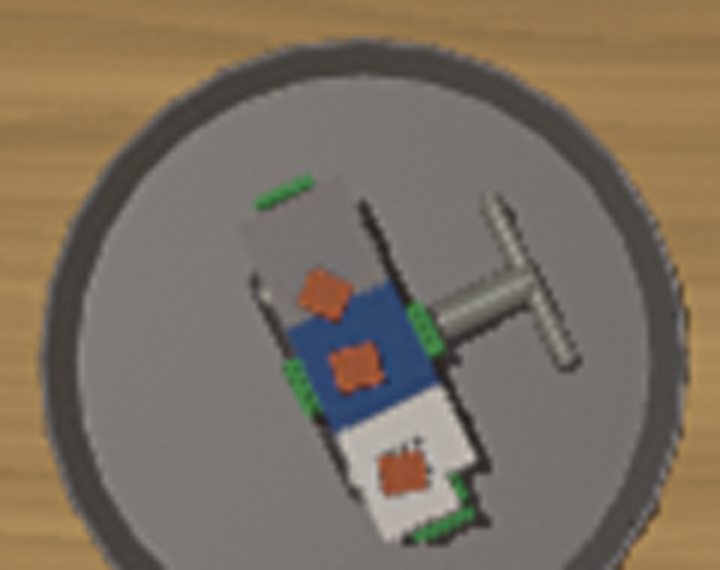

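View pics/tops.png

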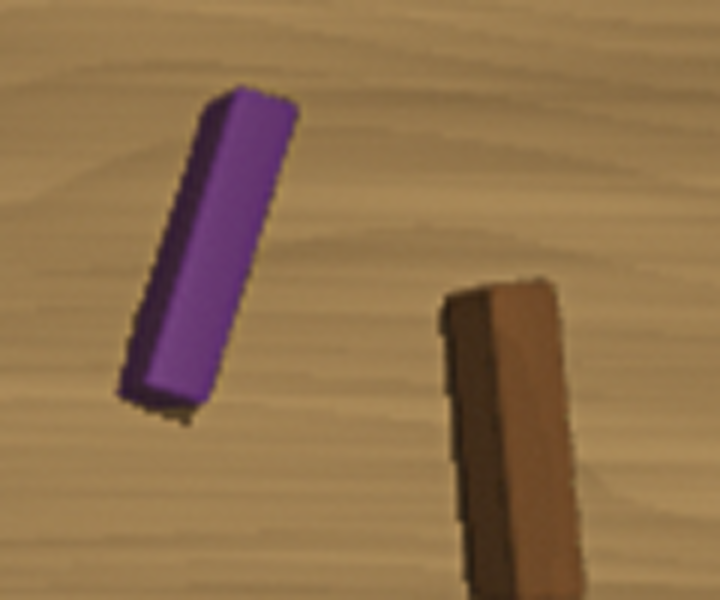

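View pics/topd.png

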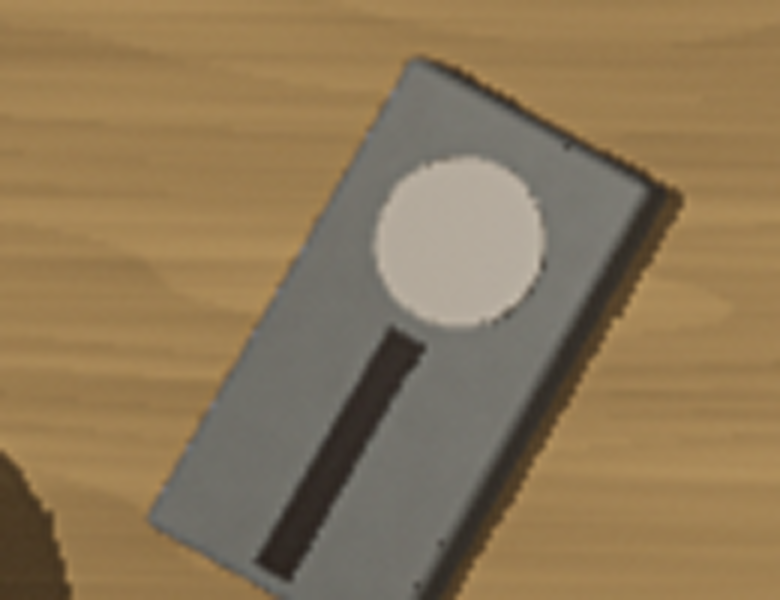

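```bash
python3 - <<'E'
from h import *
p=np.load("top.npy",allow_pickle=True).item()
X=cloud(p); C=p["color"].astype(int)
def rect(m,lab,zz):
    v,u=np.nonzero(m); P=np.array([atz(p,a,b,zz)[:2] for a,b in zip(u,v)])
    r=cv2.minAreaRect((P*1000).astype(np.float32)); print(lab,len(P),np.round(P.mean(0),4),[np.round(x,1) for x in r], np.round(cv2.boxPoints(r)).tolist()); return P
Z=X[...,2]
# scraper
def reg(x0,x1,y0,y1): return (X[...,0]>x0)&(X[...,0]<x1)&(X[...,1]>y0)&(X[...,1]<y1)
m=reg(.46,.64,-.42,-.28)&(Z>.053)&(Z<.067)
rect(m,"scraper",.06)
m=reg(.5,.7,-.3,-.15)&(Z>.053)&(Z<.067)
rect(m,"purple",.06)
r,g,b=C[...,0],C[...,1],C[...,2]
box=reg(.42,.66,-.1,.12)
orange=box&(r>120)&(r-b>60)&(r-g>50)
n,l,s,c=cv2.connectedComponentsWithStats(orange.astype(np.uint8))
for i in range(1,n):
    if s[i,4]>15: rect(l==i,"chip",.066)
blue=box&(b-r>40); P=rect(blue,"blue",.058)
green=box&(g-r>25)&(g-b>25); 
n,l,s,c=cv2.connectedComponentsWithStats(green.astype(np.uint8))
for i in range(1,n):
    if s[i,4]>8: rect(l==i,"green",.054)
frost=box&(r>170)&(g>170); rect(frost,"frost",.058)
pl=box&(Z>.052)&(Z<.075)&~green; rect(pl,"plate",.058)
# pan: rim
v,u=np.nonzero(reg(.38,.7,-.16,.18)&(r<90)&(g<85)&(abs(r-b)<20)&(Z>.008)&(Z<.02)); 
P=X[v,u]; print("rim n",len(P)); 
A=np.c_[2*P[:,:2],np.ones(len(P))]; sol=np.linalg.lstsq(A,(P[:,:2]**2).sum(1),rcond=None)[0]; print("pan",sol[:2],np.sqrt(sol[2]+sol[:2]@sol[:2]))
# pad
rb=reg(.38,.62,.25,.5)
white=rb&(r>150)&(g>140)&(b>125)&(abs(Z-.03)<.01); rect(white,"disc",.03)
pad=rb&(Z>.02)&(Z<.04); rect(pad,"pad",.03)
blk=pad&(r<70)&(g<65)
k=cv2.erode((pad).astype(np.uint8),np.ones((7,7)))>0
rect(blk&k,"stripe",.03)
E
```

```text
scraper 657 [ 0.5463 -0.3443] [array([ 546.3, -344. ]), array([108.8,  25.8]), np.float64(5.2)] [[491.0, -336.0], [493.0, -362.0], [602.0, -352.0], [599.0, -326.0]]
purple 636 [ 0.6116 -0.237 ] [array([ 611.8, -236.9]), array([ 25. , 109.6]), np.float64(73.2)] [[556.0, -233.0], [661.0, -265.0], [668.0, -241.0], [563.0, -209.0]]
chip 45 [0.5574 0.0239] [array([557.4,  23.9]), array([14.6, 11.9]), np.float64(64.7)] [[549.0, 20.0], [560.0, 15.0], [566.0, 28.0], [555.0, 33.0]]
chip 47 [0.5332 0.0126] [array([533.1,  12.7]), array([12.3, 14.8]), np.float64(15.3)] [[525.0, 18.0], [529.0, 4.0], [541.0, 7.0], [537.0, 22.0]]
chip 43 [ 0.4976 -0.0039] [array([497.5,  -3.9]), array([12., 14.]), np.float64(10.7)] [[490.0, 2.0], [493.0, -12.0], [505.0, -10.0], [502.0, 4.0]]
blue 276 [0.5373 0.0099] [array([536.9,  11.2]), array([37.6, 39.4]), np.float64(27.8)] [[511.0, 20.0], [529.0, -15.0], [563.0, 3.0], [544.0, 37.0]]
green 22 [0.5926 0.0393] [array([592.6,  39.6]), array([ 3.7, 21.3]), np.float64(27.9)] [[586.0, 48.0], [596.0, 29.0], [599.0, 31.0], [589.0, 50.0]]
green 29 [ 0.5466 -0.0111] [ar
[... 557 characters left out ...]
0, 339.0], [500.0, 343.0]]
plate 1107 [0.5377 0.0116] [array([537.2,   9.2]), array([129.5,  42.6]), np.float64(26.8)] [[470.0, -1.0], [489.0, -39.0], [605.0, 19.0], [585.0, 57.0]]
rim n 998
pan [0.53643717 0.01070558] 0.10587863523325679
disc 612 [0.5494 0.3474] [array([549.9, 346.7]), array([57.2, 57.5]), np.float64(1.3)] [[521.0, 375.0], [522.0, 317.0], [579.0, 319.0], [578.0, 376.0]]
pad 4253 [0.5089 0.3658] [array([509.3, 365.5]), array([100.9, 189.1]), np.float64(62.5)] [[402.0, 364.0], [570.0, 277.0], [616.0, 367.0], [449.0, 454.0]]
stripe 211 [0.4818 0.3818] [array([475.9, 384.7]), array([14.2, 87.2]), np.float64(62.4)] [[434.0, 399.0], [511.0, 358.0], [518.0, 371.0], [441.0, 411.0]]
```

>>> send_rows(deltas=[{"dp":[0.25,0.15,0],"rotation":[0,0,-0.18]},{"dp":[0.5,0.3,0],"rotation":[0,0,-0.36]},{"dp":[0.75,0.45,0],"rotation":[0,0,-0.55]},{"dp":[1,0.6,0],"rotation":[0,0,-0.73]}], fingers=-1, grip_force=60)

```text
clock: 1.38
position: [0.3751, -0.4431, 0.2504]
ee_rot: [0.0, 0.999, 0.044, 0.0]
contact_force: [0.3, -0.9, 0.1]
width: 0.0854
```

>>> send_rows(deltas=[{"dp":[0.25,0.15,0],"rotation":[0,0,0]},{"dp":[0.5,0.3,0],"rotation":[0,0,0]},{"dp":[0.75,0.45,0],"rotation":[0,0,0]},{"dp":[0.9,0.55,-0.2],"rotation":[0,0,0]},{"dp":[0.9,0.55,-0.4],"rotation":[0,0,0]},{"dp":[0.9,0.55,-0.4],"rotation":[0,0,0]}])

```text
clock: 1.88
position: [0.4813, -0.3747, 0.1977]
ee_rot: [-0.003, 0.999, 0.048, -0.003]
contact_force: [-0.9, 0.5, -0.6]
width: 0.0854
```

```bash
python3 - <<'E'
from h import *
s=st(); p=cam("wrist"); save(p,"w1")
X=cloud(p); m=(abs(X[...,2]-.06)<.006)&(X[...,1]<-.27)&(X[...,1]>-.42)&(X[...,0]>.44)&(X[...,0]<.65)
P=X[m][:,:2]*1000; print(len(P), X[m].mean(0), cv2.minAreaRect(P.astype(np.float32)))
E
```

```text
{'clock': np.float64(1.8833), 'qpos': array([-7.7550e-01,  3.6470e-01,  1.5056e+00, -1.0000e-04,  1.2805e+00,
        6.9980e-01]), 'position': array([ 0.4813, -0.3747,  0.1977]), 'ee_rot': array([-0.0033,  0.9988,  0.0477, -0.0032]), 'contact_force': array([-0.8849,  0.5439, -0.615 ]), 'width': np.float64(0.0854)}
4757 [ 0.55159553 -0.34483249  0.06025721] ((547.7261352539062, -344.84222412109375), (109.7965087890625, 24.173583984375), 5.1242265701293945)
```

View pics/w1.png

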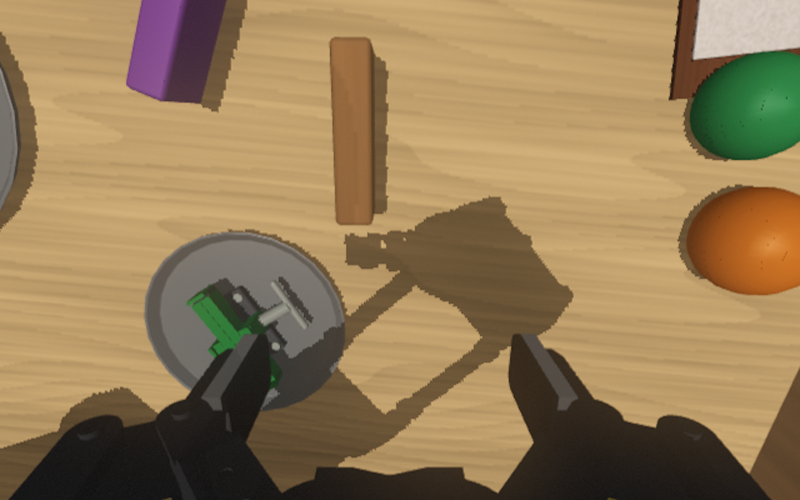

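>>> send_rows(deltas=[{"dp":[0.27,0.14,0],"rotation":[0,0,0]},{"dp":[0.54,0.28,0],"rotation":[0,0,0]},{"dp":[0.54,0.28,-0.2],"rotation":[0,0,0]},{"dp":[0.54,0.28,-0.4],"rotation":[0,0,0]},{"dp":[0.54,0.28,-0.55],"rotation":[0,0,0]},{"dp":[0.54,0.28,-0.65],"rotation":[0,0,0]},{"dp":[0.54,0.28,-0.65],"rotation":[0,0,0]}])

```text
clock: 2.52
position: [0.5455, -0.3444, 0.1229]
ee_rot: [-0.001, 0.999, 0.046, -0.002]
contact_force: [-1.3, 0.3, -0.6]
width: 0.086
```

>>> send_rows(deltas=[{"dp":[0,0,-0.2],"rotation":[0,0,0]},{"dp":[0,0,-0.4],"rotation":[0,0,0]},{"dp":[0,0,-0.55],"rotation":[0,0,0]},{"dp":[0,0,-0.65],"rotation":[0,0,0]},{"dp":[0,0,-0.65],"rotation":[0,0,0]},{"dp":[0,0,-0.65],"rotation":[0,0,0]}])

```text
clock: 3.02
position: [0.5473, -0.3451, 0.0473]
ee_rot: [0.0, 0.999, 0.046, 0.0]
contact_force: [0.5, -0.2, 1.2]
width: 0.0855
```

>>> send_rows(deltas=[{"dp":[0,0,0],"rotation":[0,0,0]},{"dp":[0,0,0],"rotation":[0,0,0]},{"dp":[0,0,0],"rotation":[0,0,0]},{"dp":[0,0,0],"rotation":[0,0,0]},{"dp":[0,0,0],"rotation":[0,0,0]},{"dp":[0,0,0],"rotation":[0,0,0]},{"dp":[0,0,0],"rotation":[0,0,0]},{"dp":[0,0,0],"rotation":[0,0,0]},{"dp":[0,0,0],"rotation":[0,0,0]},{"dp":[0,0,0],"rotation":[0,0,0]}], fingers=1)

```text
clock: 3.85
position: [0.5474, -0.3445, 0.0471]
ee_rot: [0.0, 0.999, 0.046, 0.001]
contact_force: [-0.2, 0.8, 5.4]
width: 0.0231
```

>>> send_rows(deltas=[{"dp":[0,0,0.15],"rotation":[0,0,0]},{"dp":[0,0,0.4],"rotation":[0,0,0]},{"dp":[0,0,0.65],"rotation":[0,0,0]},{"dp":[0,0,0.85],"rotation":[0,0,0]},{"dp":[0,0,0.95],"rotation":[0,0,0]},{"dp":[0,0,0.95],"rotation":[0,0,0]}])

```text
clock: 4.35
position: [0.5482, -0.3452, 0.1633]
ee_rot: [0.002, 0.999, 0.046, 0.002]
contact_force: [1.7, 0.0, -0.5]
width: 0.023
```

>>> send_rows(deltas=[{"dp":[0,0.2,0],"rotation":[0,0,0.13]},{"dp":[0,0.4,0],"rotation":[0,0,0.26]},{"dp":[0,0.6,0],"rotation":[0,0,0.39]},{"dp":[0,0.8,0],"rotation":[0,0,0.52]},{"dp":[0,1,0],"rotation":[0,0,0.65]},{"dp":[0,1,0],"rotation":[0,0,0.79]}])

```text
clock: 4.85
position: [0.5449, -0.2189, 0.1581]
ee_rot: [-0.003, 0.97, 0.244, -0.002]
contact_force: [-0.6, -0.2, -1.2]
width: 0.0229
```

>>> send_rows(deltas=[{"dp":[0,0.2,0],"rotation":[0,0,0]},{"dp":[0,0.4,0],"rotation":[0,0,0]},{"dp":[0,0.6,0],"rotation":[0,0,0]},{"dp":[0,0.8,0],"rotation":[0,0,0]},{"dp":[0,1,0],"rotation":[0,0,0]},{"dp":[0,1,0],"rotation":[0,0,0]}])

```text
clock: 5.35
position: [0.5449, -0.0997, 0.1583]
ee_rot: [-0.003, 0.97, 0.243, -0.002]
contact_force: [0.1, -0.1, -0.8]
width: 0.0235
```

```bash
python3 - <<'E'
from h import *
s=st(); p=cam("wrist"); save(p,"w2"); p=cam("scene"); save(p,"s2",2.5,(180,60,480,260))
E
```

```text
{'clock': np.float64(5.35), 'qpos': array([-0.3082,  0.3145,  1.6902,  0.0028,  1.1426,  0.7709]), 'position': array([ 0.5449, -0.0997,  0.1583]), 'ee_rot': array([-0.0026,  0.9701,  0.2428, -0.0018]), 'contact_force': array([ 0.1358, -0.108 , -0.7899]), 'width': np.float64(0.0235)}
```

View pics/w2.png

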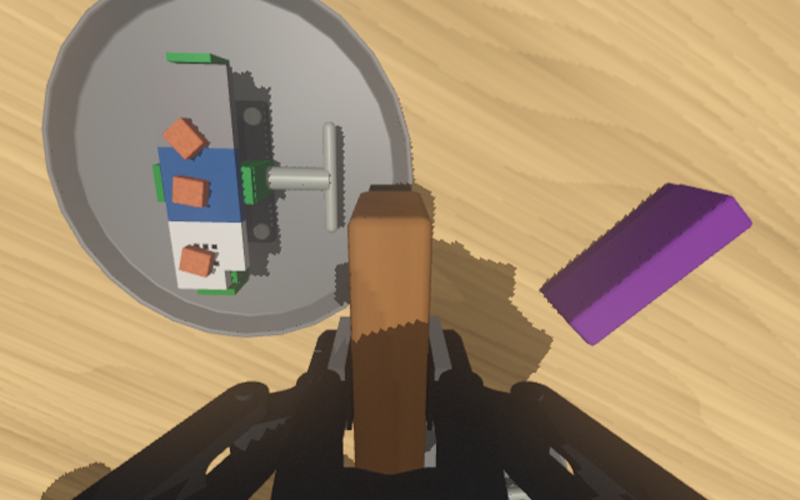

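View pics/s2.png

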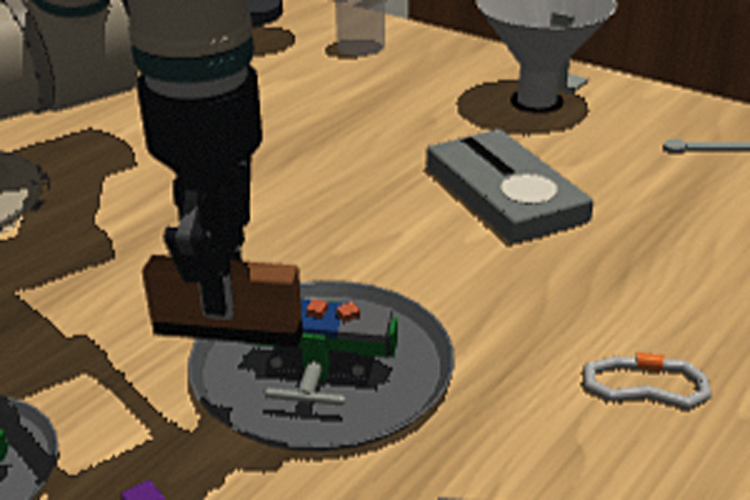

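```bash
python3 - <<'E'
from h import *
s=monitor.get_state(); print(s["position"])
p=cam("wrist"); X=cloud(p); C=p["color"].astype(int); r,g,b=C[...,0],C[...,1],C[...,2]; Z=X[...,2]
near=(np.hypot(X[...,0]-.536,X[...,1]-.01)<.1)
o=np.array([.5363,.0103]); a=np.radians(207.8); ex=np.array([np.cos(a),np.sin(a)]); ey=np.array([-ex[1],ex[0]])
f=lambda P: np.round(np.c_[(P[:,:2]-o)@ex,(P[:,:2]-o)@ey]*1000,1)
ch=near&(r-b>60)&(r-g>50)&(Z>.062)
n,l,st_,c=cv2.connectedComponentsWithStats(ch.astype(np.uint8))
for i in range(1,n):
    if st_[i,4]>40: P=f(X[l==i]); print("chip",st_[i,4],P.min(0),P.max(0),X[l==i].mean(0).round(4))
pl=near&(Z>.0555)&(Z<.0605)&~((g-r>25)&(g-b>25))&~(r-b>60)
P=X[pl]; print("plate z",np.median(P[:,2]),cv2.minAreaRect((P[:,:2]*1000).astype(np.float32))); Q=f(P); print(np.percentile(Q,[1,99],axis=0))
gr=near&(g-r>25)&(g-b>25)&(Z>.05)&(Z<.058)
n,l,st_,c=cv2.connectedComponentsWithStats(gr.astype(np.uint8))
for i in range(1,n):
    if st_[i,4]>20: P=f(X[l==i]); print("green",st_[i,4],P.min(0),P.max(0))
p=cam("scene"); X=cloud(p); C=p["color"].astype(int)
m=(X[...,2]>.075)&(X[...,2]<.19)&(np.hypot(X[...,0]-.545,X[...,1]+.1)<.065)
v,u=np.nonzero(m)
for uu in range(u.min(),u.max(),6):
    k=u==uu
    if k.any(): print(uu,X[v[k],u[k]][:,2].min().round(4),end=" ")
E
```

```text
[ 0.54599072 -0.10331423  0.15879041]
chip 564 [-36.1 -11.9] [-16.8   6.8] [0.5585 0.0251 0.0665]
chip 497 [ -7.4 -12.6] [8.5 4.4] [0.5341 0.0139 0.0664]
chip 420 [ 30.6 -14.9] [48.   3.2] [ 0.4988 -0.0026  0.0664]
chip 44 [ 0.1 97.6] [ 7.3 99.1] [ 0.5789 -0.0786  0.1722]
plate z 0.058483473421584393 ((536.4619750976562, 12.177467346191406), (121.66605377197266, 42.6082878112793), 27.00310707092285)
[[-61.1 -20.8]
 [ 56.4  19.7]]
green 272 [-67.4 -11.3] [-63.   11.2]
green 161 [-11.7 -27.8] [  7.3 -23. ]
green 262 [-11.5  18.8] [ 8.5 26.4]
green 32 [50.5  6.8] [57.2 10.3]
green 125 [ 59.9 -12.7] [64.1  9.2]
236 0.1674 242 0.113 248 0.1147 254 0.1147 260 0.115 266 0.1145 272 0.1127 278 0.1141 284 0.1126 290 0.1133 296 0.1127
```

>>> send_rows(deltas=[{"dp":[0.01,0.2,0],"rotation":[0,0,0]},{"dp":[0.02,0.4,0],"rotation":[0,0,0]},{"dp":[0.03,0.55,0],"rotation":[0,0,0]},{"dp":[0.03,0.59,0],"rotation":[0,0,0]},{"dp":[0.03,0.59,-0.15],"rotation":[0,0,0]},{"dp":[0.03,0.59,-0.3],"rotation":[0,0,0]},{"dp":[0.03,0.59,-0.4],"rotation":[0,0,0]},{"dp":[0.03,0.59,-0.45],"rotation":[0,0,0]},{"dp":[0.03,0.59,-0.45],"rotation":[0,0,0]},{"dp":[0.03,0.59,-0.45],"rotation":[0,0,0]}])

```text
clock: 6.38
position: [0.5507, -0.0343, 0.1062]
ee_rot: [0.0, 0.971, 0.241, -0.0]
contact_force: [0.5, 0.2, -0.1]
width: 0.0232
```

```bash
python3 - <<'E'
from h import *
s=st(); p=cam("scene"); save(p,"s3",3.5,(210,120,410,260))
E
```

```text
{'clock': np.float64(6.3833), 'qpos': array([-1.8810e-01,  3.6080e-01,  1.7681e+00, -5.0000e-04,  1.0129e+00,
        8.9610e-01]), 'position': array([ 0.5507, -0.0343,  0.1062]), 'ee_rot': array([ 1.000e-04,  9.705e-01,  2.411e-01, -1.000e-04]), 'contact_force': array([ 0.4815,  0.1839, -0.1445]), 'width': np.float64(0.0232)}
```

View pics/s3.png

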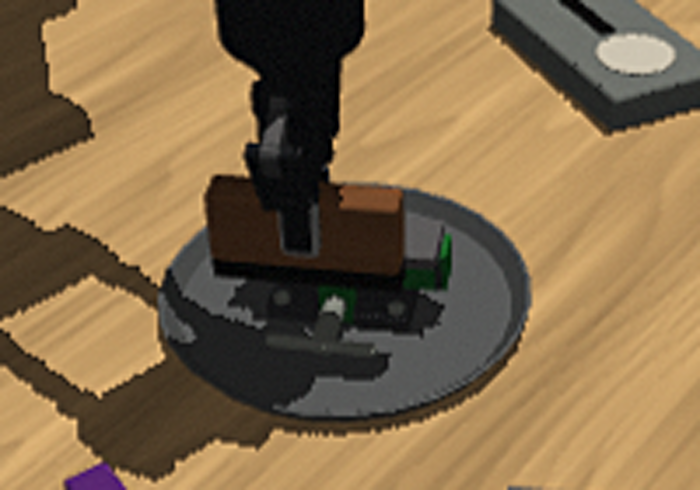

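>>> send_rows(deltas=[{"dp":[-0.013,0.025,0],"rotation":[0,0,0]},{"dp":[-0.026,0.05,0],"rotation":[0,0,0]},{"dp":[-0.039,0.075,0],"rotation":[0,0,0]},{"dp":[-0.052,0.1,0],"rotation":[0,0,0]},{"dp":[-0.065,0.125,0],"rotation":[0,0,0]},{"dp":[-0.078,0.15,0],"rotation":[0,0,0]},{"dp":[-0.091,0.175,0],"rotation":[0,0,0]},{"dp":[-0.104,0.2,0],"rotation":[0,0,0]},{"dp":[-0.117,0.225,0],"rotation":[0,0,0]},{"dp":[-0.13,0.25,0],"rotation":[0,0,0]},{"dp":[-0.143,0.275,0],"rotation":[0,0,0]},{"dp":[-0.156,0.3,0],"rotation":[0,0,0]}])

```text
clock: 7.43
position: [0.5318, 0.0028, 0.1063]
ee_rot: [0.0, 0.97, 0.242, 0.0]
contact_force: [-0.2, -0.2, -1.1]
width: 0.0232
```

>>> send_rows(deltas=[{"dp":[-0.013,0.025,0],"rotation":[0,0,0]},{"dp":[-0.026,0.05,0],"rotation":[0,0,0]},{"dp":[-0.039,0.075,0],"rotation":[0,0,0]},{"dp":[-0.052,0.1,0],"rotation":[0,0,0]},{"dp":[-0.065,0.125,0],"rotation":[0,0,0]},{"dp":[-0.078,0.15,0],"rotation":[0,0,0]},{"dp":[-0.091,0.175,0],"rotation":[0,0,0]},{"dp":[-0.104,0.2,0],"rotation":[0,0,0]},{"dp":[-0.117,0.225,0],"rotation":[0,0,0]},{"dp":[-0.13,0.25,0],"rotation":[0,0,0]},{"dp":[-0.143,0.275,0],"rotation":[0,0,0]},{"dp":[-0.143,0.275,0],"rotation":[0,0,0]}])

```text
clock: 8.43
position: [0.5141, 0.0362, 0.1063]
ee_rot: [-0.0, 0.97, 0.242, -0.0]
contact_force: [-0.0, 0.0, -1.0]
width: 0.0231
```

```bash
python3 - <<'E'
from h import *
s=st(); p=cam("scene"); save(p,"s4",3.5,(210,120,410,260)); p=cam("top"); save(p,"t4",6,(265,155,385,250)); p=cam("wrist"); save(p,"w4")
E
```

```text
{'clock': np.float64(8.4333), 'qpos': array([-6.5000e-02,  3.1350e-01,  1.8459e+00,  2.0000e-04,  9.8280e-01,
        1.0175e+00]), 'position': array([0.5141, 0.0362, 0.1063]), 'ee_rot': array([-2.000e-04,  9.704e-01,  2.417e-01, -2.000e-04]), 'contact_force': array([-0.0156,  0.0339, -0.9634]), 'width': np.float64(0.0231)}
```

View pics/s4.png

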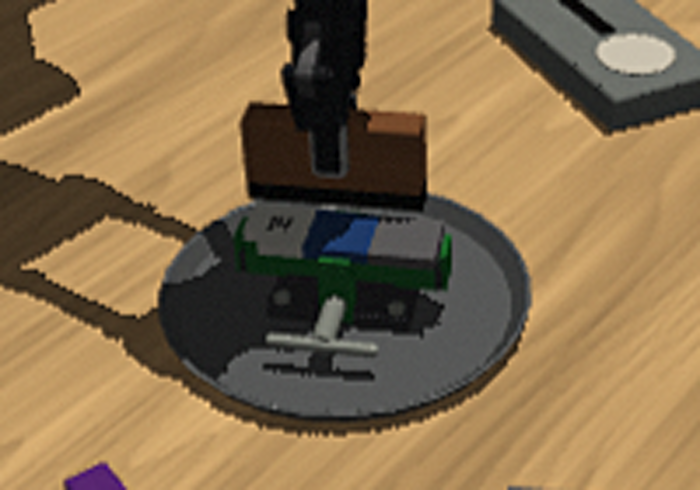

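View pics/t4.png

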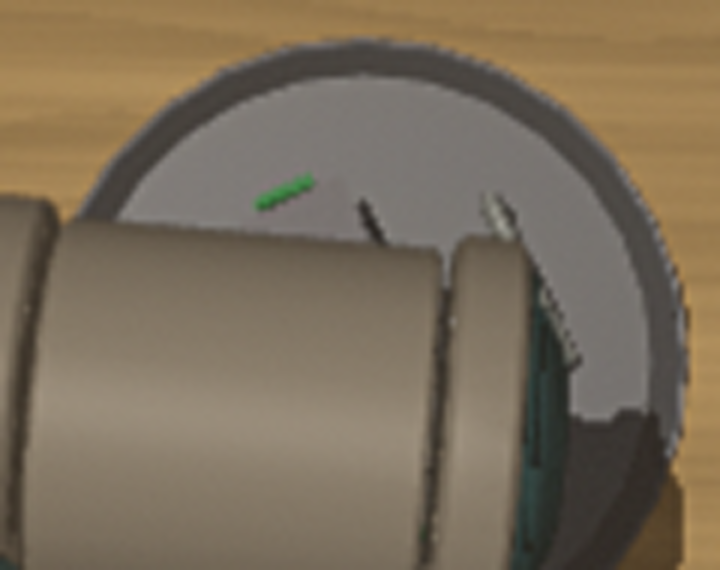

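View pics/w4.png

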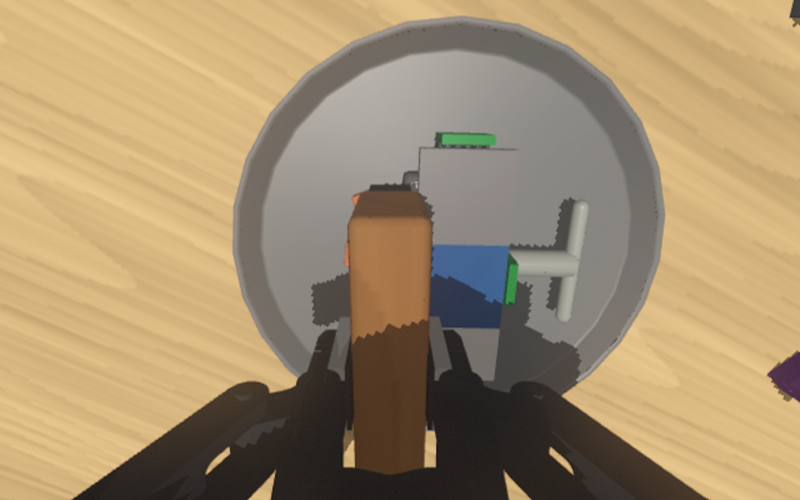

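>>> send_rows(deltas=[{"dp":[0,0,0.15],"rotation":[0,0,0]},{"dp":[0,0,0.35],"rotation":[0,0,0]},{"dp":[0,0,0.5],"rotation":[0,0,0]},{"dp":[0.06,-0.2,0.5],"rotation":[0,0,0]},{"dp":[0.12,-0.4,0.5],"rotation":[0,0,0]},{"dp":[0.18,-0.6,0.5],"rotation":[0,0,0]},{"dp":[0.22,-0.8,0.5],"rotation":[0,0,0]},{"dp":[0.27,-1,0.5],"rotation":[0,0,0]},{"dp":[0.27,-1,0.5],"rotation":[0,0,0]}])

```text
clock: 9.33
position: [0.5489, -0.089, 0.1664]
ee_rot: [0.002, 0.971, 0.24, 0.001]
contact_force: [0.0, 0.5, -0.1]
width: 0.023
```

```bash
python3 - <<'E'
from h import *
p=cam("top"); save(p,"t5",6,(265,155,385,250)); p=cam("wrist"); save(p,"w5")
E
```

```text
(no output)
```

View pics/w5.png

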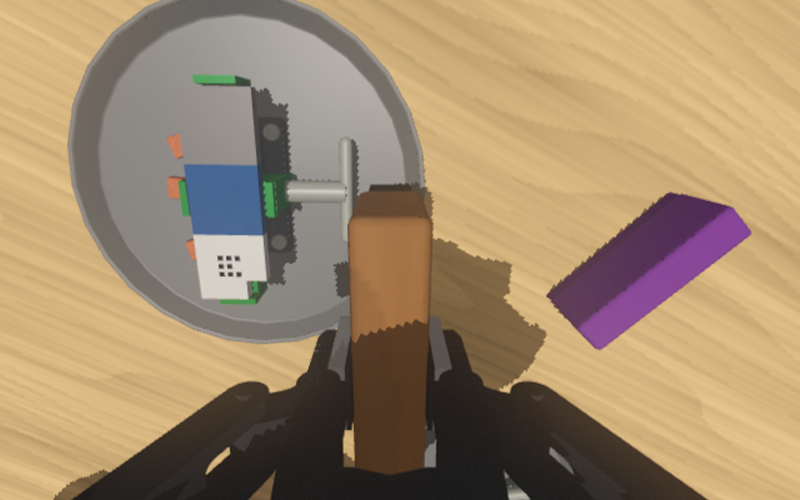

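View pics/t5.png

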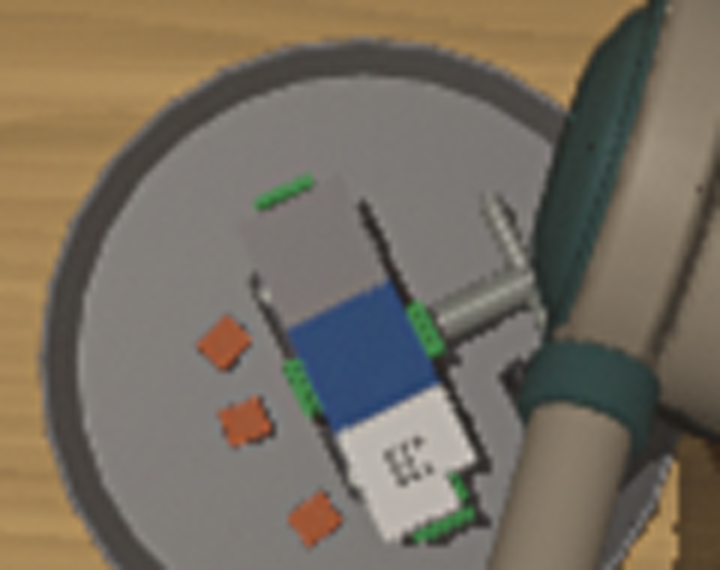

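>>> send_rows(deltas=[{"dp":[0,-0.2,0],"rotation":[0,0,0]},{"dp":[0,-0.4,0],"rotation":[0,0,0]},{"dp":[0,-0.6,0],"rotation":[0,0,0]},{"dp":[0,-0.8,0],"rotation":[0,0,0]},{"dp":[0,-1,0],"rotation":[0,0,0]}])

```text
clock: 9.85
position: [0.5468, -0.2041, 0.1663]
ee_rot: [-0.0, 0.97, 0.242, -0.0]
contact_force: [1.0, 0.3, -1.3]
width: 0.0233
```

>>> send_rows(deltas=[{"dp":[0,-0.2,0],"rotation":[0,0,-0.15]},{"dp":[0,-0.4,0],"rotation":[0,0,-0.3]},{"dp":[0,-0.6,0],"rotation":[0,0,-0.45]},{"dp":[0,-0.8,0],"rotation":[0,0,-0.6]},{"dp":[0,-1,0],"rotation":[0,0,-0.79]},{"dp":[0,-1,0],"rotation":[0,0,-0.79]}])

```text
clock: 10.35
position: [0.5474, -0.328, 0.1661]
ee_rot: [0.002, 0.999, 0.044, 0.0]
contact_force: [1.2, -0.6, -0.7]
width: 0.0233
```

>>> send_rows(deltas=[{"dp":[0,-0.17,-0.15],"rotation":[0,0,0]},{"dp":[0,-0.17,-0.35],"rotation":[0,0,0]},{"dp":[0,-0.17,-0.55],"rotation":[0,0,0]},{"dp":[0,-0.17,-0.7],"rotation":[0,0,0]},{"dp":[0,-0.17,-0.8],"rotation":[0,0,0]},{"dp":[0,-0.17,-0.88],"rotation":[0,0,0]},{"dp":[0,-0.17,-0.93],"rotation":[0,0,0]},{"dp":[0,-0.17,-0.96],"rotation":[0,0,0]},{"dp":[0,-0.17,-0.98],"rotation":[0,0,0]},{"dp":[0,-0.17,-0.99],"rotation":[0,0,0]},{"dp":[0,-0.17,-0.99],"rotation":[0,0,0]}])

```text
clock: 11.27
position: [0.5474, -0.345, 0.0481]
ee_rot: [0.0, 0.999, 0.046, 0.0]
contact_force: [-0.3, 0.1, -0.9]
width: 0.023
```

>>> send_rows(deltas=[{"dp":[0,0,-0.01],"rotation":[0,0,0]},{"dp":[0,0,-0.01],"rotation":[0,0,0]}])

```text
clock: 11.43
position: [0.5476, -0.3453, 0.0471]
ee_rot: [0.001, 0.999, 0.046, 0.001]
contact_force: [-0.3, 0.0, -0.0]
width: 0.0234
```

>>> send_rows(deltas=[{"dp":[0,0,0],"rotation":[0,0,0]},{"dp":[0,0,0],"rotation":[0,0,0]},{"dp":[0,0,0],"rotation":[0,0,0]},{"dp":[0,0,0],"rotation":[0,0,0]},{"dp":[0,0,0],"rotation":[0,0,0]},{"dp":[0,0,0],"rotation":[0,0,0]},{"dp":[0,0,0],"rotation":[0,0,0]},{"dp":[0,0,0],"rotation":[0,0,0]},{"dp":[0,0,0],"rotation":[0,0,0]},{"dp":[0,0,0],"rotation":[0,0,0]}], fingers=-1)

```text
clock: 12.27
position: [0.547, -0.3448, 0.0463]
ee_rot: [0.0, 0.999, 0.046, -0.0]
contact_force: [0.3, 1.1, -0.2]
width: 0.0854
```

>>> send_rows(deltas=[{"dp":[0,0,0.15],"rotation":[0,0,0]},{"dp":[0,0,0.4],"rotation":[0,0,0]},{"dp":[0,0,0.7],"rotation":[0,0,0]},{"dp":[0,0,1],"rotation":[0,0,0]},{"dp":[-0.3,0,1],"rotation":[0,0,0]},{"dp":[-0.6,0,1],"rotation":[0,0,0]},{"dp":[-0.6,0,1],"rotation":[0,0,0]}])

```text
clock: 12.85
position: [0.4688, -0.3431, 0.1666]
ee_rot: [-0.001, 0.999, 0.046, -0.003]
contact_force: [-0.0, 0.9, -2.4]
width: 0.0855
```

```bash
python3 - <<'E'
from h import *
st()
p=cam("scene"); save(p,"s6"); p=cam("wrist"); save(p,"w6")
X=cloud(p); m=(abs(X[...,2]-.06)<.006)&(X[...,1]<-.27)&(X[...,1]>-.42)&(X[...,0]>.44)&(X[...,0]<.65)
P=X[m][:,:2]*1000; print(len(P), X[m].mean(0), cv2.minAreaRect(P.astype(np.float32)))
E
```

```text
{'clock': np.float64(12.85), 'qpos': array([-0.7499,  0.3454,  1.6187, -0.003 ,  1.1836,  0.7305]), 'position': array([ 0.4688, -0.3431,  0.1666]), 'ee_rot': array([-0.0012,  0.9989,  0.0457, -0.0031]), 'contact_force': array([-0.0268,  0.9438, -2.4422]), 'width': np.float64(0.0855)}
6184 [ 0.55238549 -0.3452124   0.06028549] ((548.2964477539062, -345.6429748535156), (109.2798843383789, 24.03398895263672), 5.168354511260986)
```

View pics/s6.png

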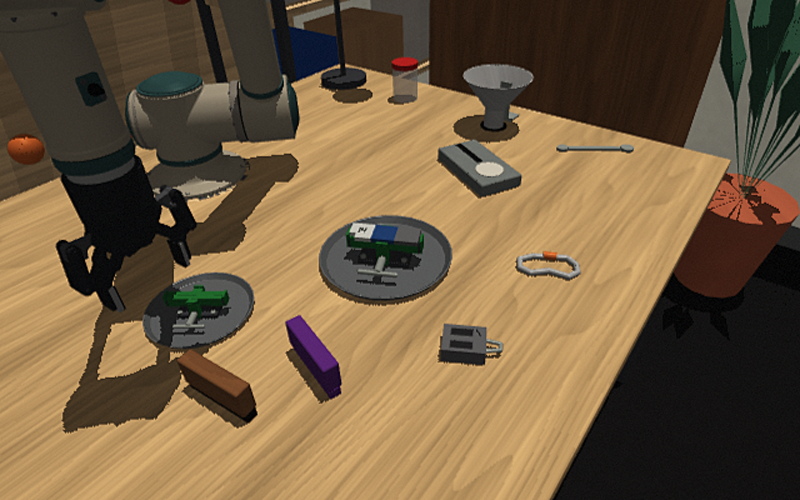

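>>> send_rows(deltas=[{"dp":[0.06,0.25,0],"rotation":[0,0,0.15]},{"dp":[0.12,0.5,0],"rotation":[0,0,0.3]},{"dp":[0.18,0.75,0],"rotation":[0,0,0.45]},{"dp":[0.25,1,0],"rotation":[0,0,0.6]},{"dp":[0.25,1,0],"rotation":[0,0,0.79]}], grip_force=90)

```text
clock: 13.37
position: [0.5068, -0.2196, 0.1661]
ee_rot: [-0.002, 0.969, 0.245, 0.001]
contact_force: [-0.1, -0.9, 0.3]
width: 0.0854
```

>>> send_rows(deltas=[{"dp":[0.03,0.25,0],"rotation":[0,0,0]},{"dp":[0.06,0.5,0],"rotation":[0,0,0]},{"dp":[0.09,0.75,0],"rotation":[0,0,0]},{"dp":[0.12,1,0],"rotation":[0,0,0]}])

```text
clock: 13.7
position: [0.5208, -0.1033, 0.1661]
ee_rot: [0.0, 0.97, 0.241, 0.0]
contact_force: [0.1, -0.3, 0.1]
width: 0.0857
```

>>> send_rows(deltas=[{"dp":[0.07,0.2,0],"rotation":[0,0,0]},{"dp":[0.14,0.4,0],"rotation":[0,0,0]},{"dp":[0.2,0.6,0],"rotation":[0,0,0]},{"dp":[0.2,0.7,0],"rotation":[0,0,0]},{"dp":[0.2,0.7,0],"rotation":[0,0,0]},{"dp":[0.2,0.7,0],"rotation":[0,0,0]}])

```text
clock: 14.2
position: [0.5436, -0.0207, 0.1661]
ee_rot: [0.0, 0.97, 0.242, -0.0]
contact_force: [0.4, 0.1, -0.5]
width: 0.0853
```

```bash
python3 - <<'E'
from h import *
s=st()
p=cam("wrist"); save(p,"w7"); X=cloud(p); C=p["color"].astype(int); r,g,b=C[...,0],C[...,1],C[...,2]; Z=X[...,2]
near=(np.hypot(X[...,0]-.536,X[...,1]-.01)<.1)
o=np.array([.5363,.0103]); a=np.radians(207.8); ex=np.array([np.cos(a),np.sin(a)]); ey=np.array([-ex[1],ex[0]])
pl=near&(Z>.0555)&(Z<.0615)&~((g-r>25)&(g-b>25))
P=X[pl]; print(len(P),"plate z",np.median(P[:,2]),cv2.minAreaRect((P[:,:2]*1000).astype(np.float32)))
bl=near&(b-r>40)&(Z>.055); P=X[bl]; print("blue",cv2.minAreaRect((P[:,:2]*1000).astype(np.float32)))
E
```

```text
{'clock': np.float64(14.2), 'qpos': array([-1.6540e-01,  2.9120e-01,  1.7040e+00, -1.1000e-03,  1.1468e+00,
        9.1610e-01]), 'position': array([ 0.5436, -0.0207,  0.1661]), 'ee_rot': array([ 4.000e-04,  9.702e-01,  2.424e-01, -4.000e-04]), 'contact_force': array([ 0.3647,  0.068 , -0.4694]), 'width': np.float64(0.0853)}
8617 plate z 0.05844707132012068 ((536.5571899414062, 11.641925811767578), (122.0438461303711, 40.338993072509766), 26.843080520629883)
blue ((562.3428344726562, 21.008201599121094), (95.86581420898438, 43.18342971801758), 19.780927658081055)
```

View pics/w7.png

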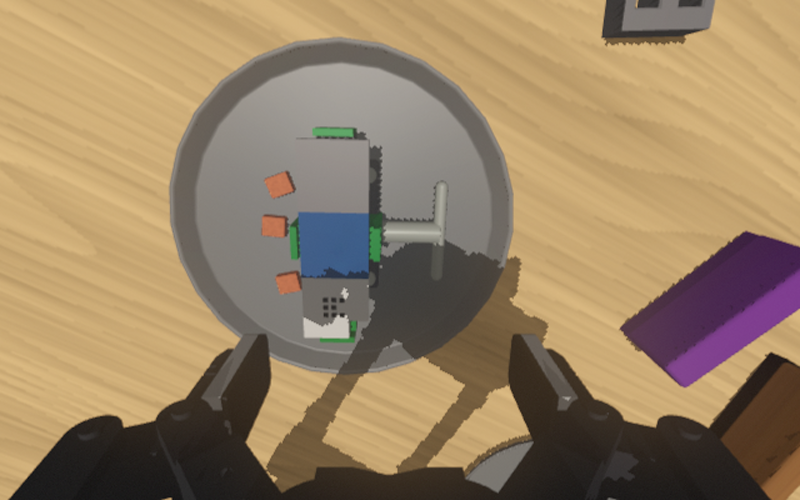

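>>> send_rows(deltas=[{"dp":[0.13,0.22,0],"rotation":[0,0,0]},{"dp":[0.25,0.43,0],"rotation":[0,0,0]},{"dp":[0.25,0.43,-0.15],"rotation":[0,0,0]},{"dp":[0.25,0.43,-0.35],"rotation":[0,0,0]},{"dp":[0.25,0.43,-0.55],"rotation":[0,0,0]},{"dp":[0.25,0.43,-0.7],"rotation":[0,0,0]},{"dp":[0.25,0.43,-0.82],"rotation":[0,0,0]},{"dp":[0.25,0.43,-0.9],"rotation":[0,0,0]},{"dp":[0.25,0.43,-0.91],"rotation":[0,0,0]},{"dp":[0.25,0.43,-0.91],"rotation":[0,0,0]}])

```text
clock: 15.08
position: [0.5734, 0.0298, 0.0569]
ee_rot: [0.0, 0.971, 0.241, -0.0]
contact_force: [0.4, -0.1, 0.4]
width: 0.0855
```

```bash
python3 - <<'E'
from h import *
s=st()
p=cam("wrist"); save(p,"w8");p=cam("scene"); save(p,"s8",3.5,(210,120,410,260))
E
```

```text
{'clock': np.float64(15.0833), 'qpos': array([-6.9100e-02,  4.4540e-01,  1.7746e+00, -4.0000e-04,  9.2230e-01,
        1.0154e+00]), 'position': array([0.5734, 0.0298, 0.0569]), 'ee_rot': array([ 1.000e-04,  9.706e-01,  2.409e-01, -4.000e-04]), 'contact_force': array([ 0.3579, -0.0521,  0.4116]), 'width': np.float64(0.0855)}
```

View pics/w8.png

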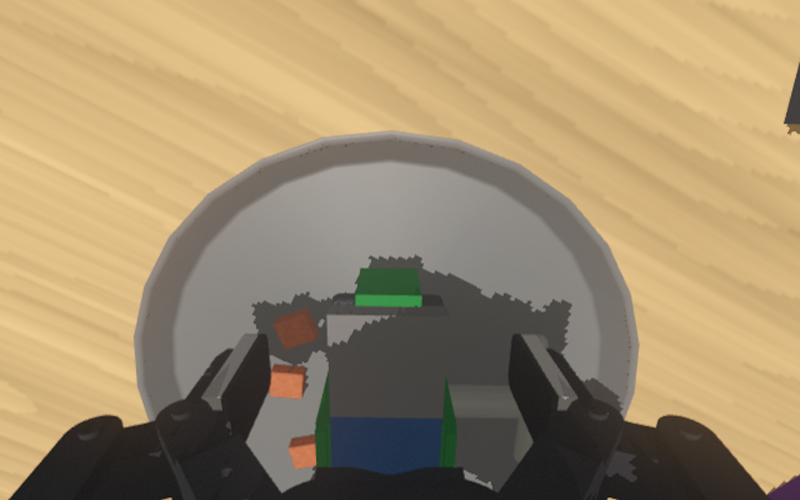

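View pics/s8.png

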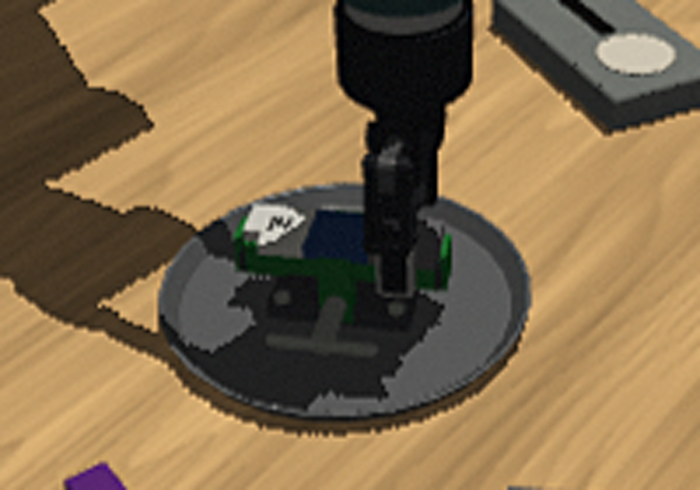

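>>> send_rows(deltas=[{"dp":[0,0,0],"rotation":[0,0,0]},{"dp":[0,0,0],"rotation":[0,0,0]},{"dp":[0,0,0],"rotation":[0,0,0]},{"dp":[0,0,0],"rotation":[0,0,0]},{"dp":[0,0,0],"rotation":[0,0,0]},{"dp":[0,0,0],"rotation":[0,0,0]},{"dp":[0,0,0],"rotation":[0,0,0]},{"dp":[0,0,0],"rotation":[0,0,0]},{"dp":[0,0,0],"rotation":[0,0,0]},{"dp":[0,0,0],"rotation":[0,0,0]}], fingers=1, grip_force=90)

```text
clock: 16.02
position: [0.5741, 0.0309, 0.0582]
ee_rot: [0.0, 0.97, 0.242, 0.001]
contact_force: [-0.7, -0.5, 5.8]
width: 0.0376
```

>>> send_rows(deltas=[{"dp":[0,0,0.05],"rotation":[0,0,0]},{"dp":[0,0,0.12],"rotation":[0,0,0]},{"dp":[0,0,0.25],"rotation":[0,0,0]},{"dp":[0,0,0.4],"rotation":[0,0,0]},{"dp":[0,0,0.55],"rotation":[0,0,0]},{"dp":[0,0,0.65],"rotation":[0,0,0]},{"dp":[0,0,0.7],"rotation":[0,0,0]},{"dp":[0,0,0.7],"rotation":[0,0,0]}])

```text
clock: 16.68
position: [0.5744, 0.0308, 0.1429]
ee_rot: [0.001, 0.97, 0.242, 0.002]
contact_force: [1.0, 0.0, -2.7]
width: 0.0375
```

```bash
python3 - <<'E'
from h import *
s=st()
p=cam("wrist"); save(p,"w9");p=cam("scene"); save(p,"s9",3.5,(210,90,410,230))
E
```

```text
{'clock': np.float64(16.6833), 'qpos': array([-6.7400e-02,  3.5350e-01,  1.6718e+00, -1.0000e-04,  1.1129e+00,
        1.0155e+00]), 'position': array([0.5744, 0.0308, 0.1429]), 'ee_rot': array([6.000e-04, 9.704e-01, 2.415e-01, 1.600e-03]), 'contact_force': array([ 1.0107,  0.034 , -2.7051]), 'width': np.float64(0.0375)}
```

View pics/s9.png

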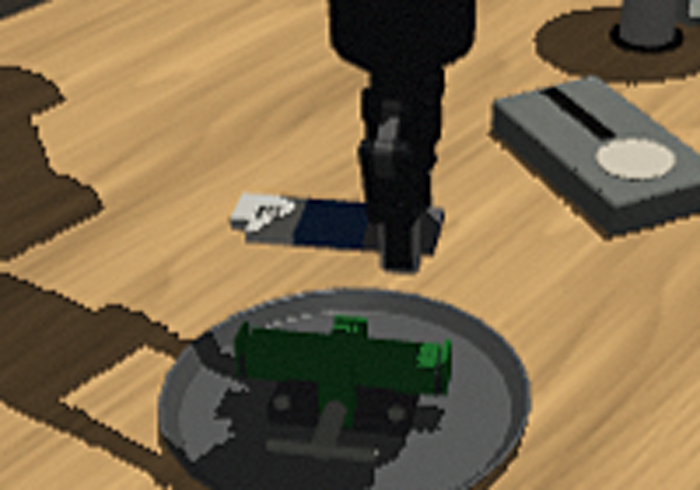

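>>> send_rows(deltas=[{"dp":[-0.03,0.1,0],"rotation":[0,0,0.15]},{"dp":[-0.06,0.22,0],"rotation":[0,0,0.33]},{"dp":[-0.1,0.34,0],"rotation":[0,0,0.51]},{"dp":[-0.13,0.46,0],"rotation":[0,0,0.69]},{"dp":[-0.16,0.59,0],"rotation":[0,0,0.87]}])

```text
clock: 17.2
position: [0.5531, 0.1019, 0.1397]
ee_rot: [-0.001, 0.895, 0.447, -0.001]
contact_force: [0.7, -0.2, -1.7]
width: 0.038
```

>>> send_rows(deltas=[{"dp":[-0.03,0.12,0],"rotation":[0,0,0.17]},{"dp":[-0.06,0.24,0],"rotation":[0,0,0.35]},{"dp":[-0.1,0.36,0],"rotation":[0,0,0.52]},{"dp":[-0.13,0.48,0],"rotation":[0,0,0.7]},{"dp":[-0.16,0.59,0],"rotation":[0,0,0.87]}])

```text
clock: 17.62
position: [0.5338, 0.173, 0.1397]
ee_rot: [-0.001, 0.777, 0.63, -0.001]
contact_force: [0.3, 0.5, -0.1]
width: 0.038
```

>>> send_rows(deltas=[{"dp":[-0.03,0.12,0],"rotation":[0,0,0.17]},{"dp":[-0.06,0.24,0],"rotation":[0,0,0.35]},{"dp":[-0.1,0.36,0],"rotation":[0,0,0.52]},{"dp":[-0.13,0.48,0],"rotation":[0,0,0.7]},{"dp":[-0.16,0.59,0],"rotation":[0,0,0.87]}])

```text
clock: 18.03
position: [0.5147, 0.2437, 0.1396]
ee_rot: [-0.001, 0.623, 0.782, -0.001]
contact_force: [0.1, 0.6, -1.7]
width: 0.0379
```

>>> send_rows(deltas=[{"dp":[-0.03,0.12,0],"rotation":[0,0,0.17]},{"dp":[-0.06,0.24,0],"rotation":[0,0,0.35]},{"dp":[-0.1,0.36,0],"rotation":[0,0,0.52]},{"dp":[-0.13,0.48,0],"rotation":[0,0,0.7]},{"dp":[-0.16,0.59,0],"rotation":[0,0,0.87]}])

```text
clock: 18.45
position: [0.4955, 0.3144, 0.1396]
ee_rot: [-0.001, 0.439, 0.898, -0.001]
contact_force: [-0.5, -0.5, -1.7]
width: 0.0376
```

>>> send_rows(deltas=[{"dp":[-0.03,0.12,0],"rotation":[0,0,0.17]},{"dp":[-0.06,0.24,0],"rotation":[0,0,0.35]},{"dp":[-0.1,0.36,0],"rotation":[0,0,0.52]},{"dp":[-0.13,0.48,0],"rotation":[0,0,0.7]},{"dp":[-0.16,0.59,0],"rotation":[0,0,0.8]},{"dp":[-0.16,0.59,0],"rotation":[0,0,0.87]},{"dp":[-0.16,0.59,0],"rotation":[0,0,0.87]},{"dp":[-0.16,0.59,0],"rotation":[0,0,0.87]}])

```text
clock: 19.12
position: [0.4767, 0.3844, 0.1398]
ee_rot: [-0.001, 0.237, 0.971, -0.001]
contact_force: [0.1, -0.6, -1.1]
width: 0.0379
```

```bash
cat > chk.py <<'E'
from h import *
import sys
tag=sys.argv[1]
s=st()
for n in ["top","scene","wrist"]:
    p=cam(n); save(p,n[0]+tag, *( (5,(90,150,240,270)) if n=="top" else (1.25,None)))
    X=cloud(p); tz=s["position"][2]
    q=s["ee_rot"]; tp=s["position"]
    m=(X[...,2]>tz-.03)&(X[...,2]<tz+.02)&(np.hypot(X[...,0]-.55,X[...,1]-.347)<.075)
    P=X[m]; 
    if len(P)<50: print(n,len(P)); continue
    # top plane fit (frosted+blue)
    P=P[np.abs(P[:,2]-np.median(P[:,2]))<.008]
    A=np.c_[P[:,:2]-[.55,.347],np.ones(len(P))]; c=np.linalg.lstsq(A,P[:,2],rcond=None)[0]
    for _ in range(3):
        k=np.abs(A@c-P[:,2])<.003; c=np.linalg.lstsq(A[k],P[k][:,2],rcond=None)[0]
    print(n,len(P),"plane slopes",c.round(3),"rect",cv2.minAreaRect((P[k][:,:2]*1000).astype(np.float32)))
    d=P[k][:,:2]@np.array([.887,-.4617]); print(" far end along axis, frost/end:",np.percentile(d,99.5)-np.array([.5494,.347])@np.array([.887,-.4617]))
E
python3 chk.py 10
```

```text
{'clock': np.float64(19.1167), 'qpos': array([ 5.6510e-01,  4.0980e-01,  1.5871e+00, -3.0000e-04,  1.1474e+00,
       -5.2630e-01]), 'position': array([0.4767, 0.3844, 0.1398]), 'ee_rot': array([-9.000e-04,  2.374e-01,  9.714e-01, -1.100e-03]), 'contact_force': array([ 0.0962, -0.6436, -1.0725]), 'width': np.float64(0.0379)}
top 1096 plane slopes [-0.009 -0.007  0.138] rect ((525.4630126953125, 358.86187744140625), (47.392845153808594, 94.77964782714844), 62.603118896484375)
 far end along axis, frost/end: 0.020087607454645717
scene 332 plane slopes [-0.006  0.014  0.14 ] rect ((525.58740234375, 356.8365478515625), (45.216156005859375, 95.94294738769531), 60.816829681396484)
 far end along axis, frost/end: 0.021820438141988363
wrist 6036 plane slopes [-0.005  0.001  0.14 ] rect ((501.4678039550781, 371.0716857910156), (40.21525192260742, 41.526824951171875), 61.471031188964844)
 far end along axis, frost/end: -0.034430417793293755
```

View pics/t10.png

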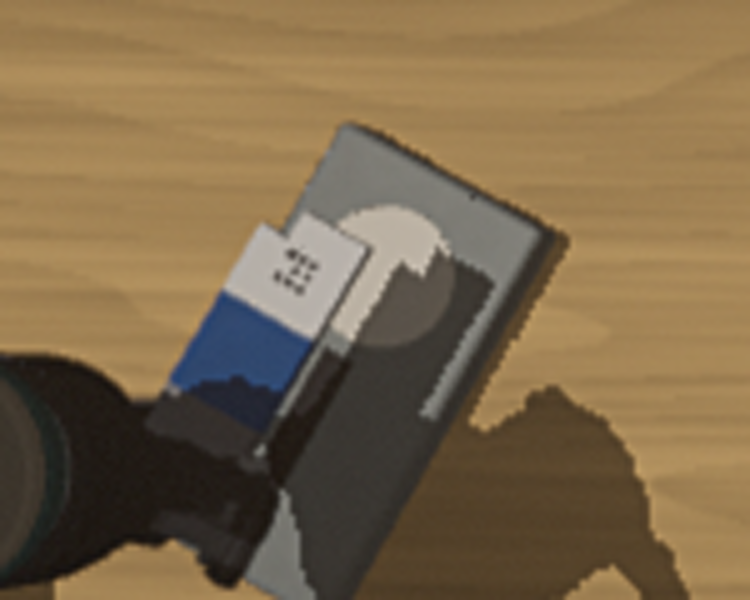

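View pics/s10.png

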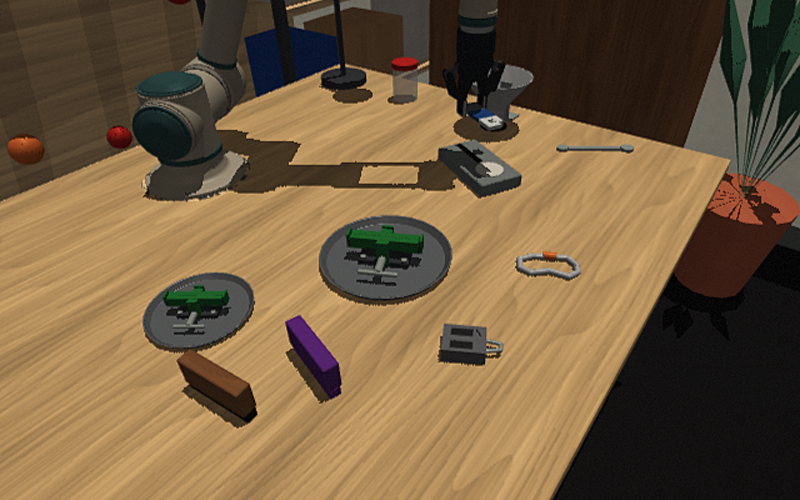

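View pics/w10.png

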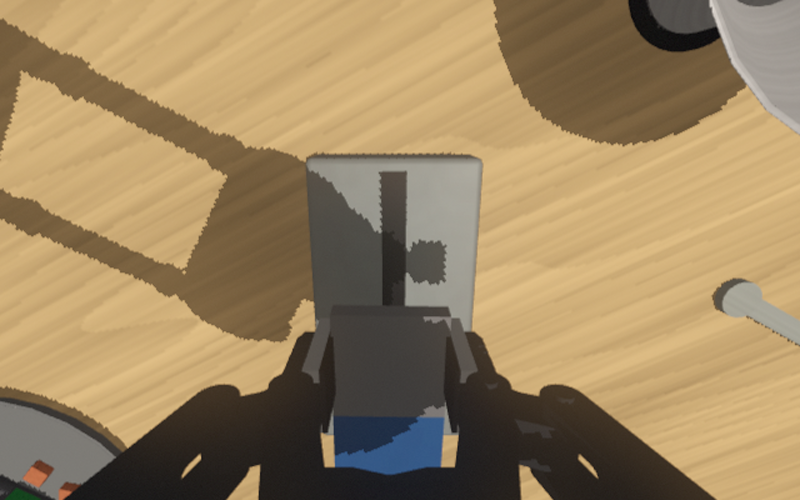

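>>> send_rows(deltas=[{"dp":[0,0,-0.08],"rotation":[0,0,0]},{"dp":[0,0,-0.16],"rotation":[0,0,0]},{"dp":[0,0,-0.24],"rotation":[0,0,0]},{"dp":[0,0,-0.32],"rotation":[0,0,0]},{"dp":[0,0,-0.39],"rotation":[0,0,0]},{"dp":[0,0,-0.42],"rotation":[0,0,0]},{"dp":[0,0,-0.42],"rotation":[0,0,0]},{"dp":[0,0,-0.42],"rotation":[0,0,0]}])

```text
clock: 19.93
position: [0.4775, 0.3848, 0.0904]
ee_rot: [-0.0, 0.237, 0.971, -0.0]
contact_force: [-0.0, -0.2, -1.6]
width: 0.0379
```

```bash
python3 chk.py 11; python3 - <<'E'
from h import *
p=cam("top"); C=p["color"].astype(int); r,g,b=C[...,0],C[...,1],C[...,2]; X=cloud(p); Z=X[...,2]
near=(np.hypot(X[...,0]-.55,X[...,1]-.347)<.07)&(Z>.075)
fr=near&(abs(r-b)<40)
v,u=np.nonzero(fr); P=np.array([atz(p,a,c,.09)[:2] for a,c in zip(u,v)]); 
print("edge half",[cv2.minAreaRect((P*1000).astype(np.float32))])
lum=r+g+b; dots=near&(lum<330)&(b-r<25)&(np.hypot(X[...,0]-.55,X[...,1]-.347)<.016)
v,u=np.nonzero(dots); P=np.array([atz(p,a,c,.09)[:2] for a,c in zip(u,v)]); print("dots",len(P),P.mean(0) if len(P) else 0, (P.min(0)+P.max(0))/2 if len(P) else 0)
# chips
m=(r>110)&(r-b>60)&(r-g>50)&(np.hypot(X[...,0]-.5363,X[...,1]-.0103)<.16)
n,l,s,c=cv2.connectedComponentsWithStats(m.astype(np.uint8))
for i in range(1,n):
    if s[i,4]>15: q=X[l==i].mean(0); print("chip",q.round(3),np.hypot(q[0]-.5363,q[1]-.0103).round(3))
for k in ["carabiner","belay"]:
    for q in models.find_in(k,p)[:1]: print(k,np.round(q["box"]))
E
```

```text
{'clock': np.float64(19.9333), 'qpos': array([ 0.5649,  0.4564,  1.6479,  0.    ,  1.0377, -0.5271]), 'position': array([0.4775, 0.3848, 0.0904]), 'ee_rot': array([-1.000e-04,  2.371e-01,  9.715e-01, -1.000e-04]), 'contact_force': array([-0.006 , -0.2046, -1.6178]), 'width': np.float64(0.0379)}
top 982 plane slopes [-0.005 -0.003  0.089] rect ((525.1781616210938, 357.310791015625), (44.904876708984375, 94.49085998535156), 61.20793151855469)
 far end along axis, frost/end: 0.020269697486128502
scene 339 plane slopes [-0.004  0.019  0.091] rect ((526.9657592773438, 358.988037109375), (48.33905029296875, 96.38452911376953), 64.27213287353516)
 far end along axis, frost/end: 0.022269379446691107
wrist 6077 plane slopes [-0.003  0.004  0.091] rect ((502.11224365234375, 372.09478759765625), (40.14013671875, 41.8342170715332), 61.628108978271484)
 far end along axis, frost/end: -0.03414902075856763
edge half [((511.18450927734375, 483.36328125), (97.47130584716797, 341.0169982910156), 4.211565017700195)]
dots 85 [0.55030545 0.5371403 ] [0.54807348 0.45734277]
chip [0.542 0.06  0.011] 0.05
chip [0.513 0.052 0.01 ] 0.048
chip [0.479 0.027 0.01 ] 0.059
carabiner [244.  80. 283. 124.]
belay [352.  94. 391. 131.]
```

View pics/t11.png

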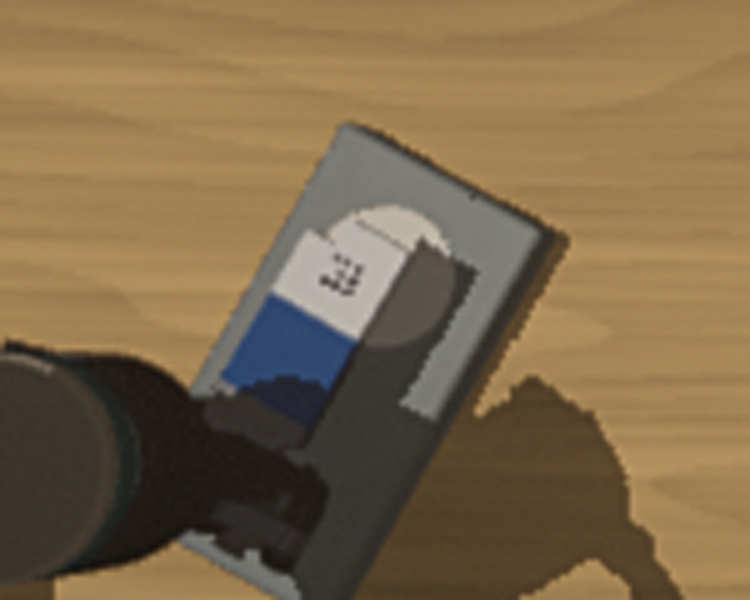

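```bash
python3 - <<'E'
from h import *
p=cam("top"); print(atz(p,158.4,204.8,.091)); 
X=cloud(p); m=(abs(X[...,2]-.06)<.007)&(X[...,1]<-.27)&(X[...,1]>-.42)&(X[...,0]>.46)&(X[...,0]<.64); print(X[m].mean(0),m.sum())
st()
E
```

```text
[0.54686178 0.34207016 0.091     ]
[ 0.54704379 -0.34536479  0.05933572] 656
{'clock': np.float64(20.2833), 'qpos': array([ 0.5649,  0.4553,  1.6475,  0.    ,  1.0378, -0.5272]), 'position': array([0.4777, 0.3849, 0.0912]), 'ee_rot': array([3.000e-04, 2.371e-01, 9.715e-01, 3.000e-04]), 'contact_force': array([-0.2818, -0.1295, -1.4081]), 'width': np.float64(0.0376)}
```

>>> send_rows(deltas=[{"dp":[0.005,0.01,0],"rotation":[0,0,0]},{"dp":[0.01,0.02,0],"rotation":[0,0,0]},{"dp":[0.01,0.02,0],"rotation":[0,0,0]},{"dp":[0.01,0.02,0],"rotation":[0,0,0]},{"dp":[0.01,0.02,0],"rotation":[0,0,0]},{"dp":[0.01,0.02,0],"rotation":[0,0,0]},{"dp":[0.01,0.02,0],"rotation":[0,0,0]},{"dp":[0.01,0.02,0],"rotation":[0,0,0]}])

```text
clock: 20.95
position: [0.4786, 0.3871, 0.0907]
ee_rot: [-0.0, 0.237, 0.971, 0.0]
contact_force: [0.5, 0.4, -2.1]
width: 0.0378
```

```bash
python3 - <<'E'
from h import *
s=st(); print(np.round(s["qd"],3)); print(manip.sign_off())
E
```

```text
{'clock': np.float64(20.95), 'qpos': array([ 5.6710e-01,  4.5900e-01,  1.6422e+00,  1.0000e-04,  1.0404e+00,
       -5.2490e-01]), 'position': array([0.4786, 0.3871, 0.0907]), 'ee_rot': array([-0.    ,  0.2371,  0.9715,  0.    ]), 'contact_force': array([ 0.4816,  0.4103, -2.0516]), 'width': np.float64(0.0378)}
[ 0.    -0.001  0.001 -0.     0.002  0.   ]
the job is handed in; nothing more can be done
None
```

I did the whole job and handed it in at about 21 s; the sign-off gives no verdict, so these are my own last checks.

- **Chips:** One pass of the scraper wiped all three off the plate. They lie in the pan about 10 mm above the bench and 48–59 mm from its centre, and the fingers stayed well above them.
- **Scraper:** It stands upright on the bench at about (0.547, -0.345), let go, with its top 60 mm up.
- **Plate:** It is held by the plain end, level to about 1°, with the top about 60 mm above the pad and the plain end over the stripe. The arm was still at hand-in.
- **Carabiner and belay device:** I did not touch either. Their boxes in the top picture shifted by no more than 3 pixels, and part of that is detector error.

**Label position:** two measurements disagreed here. The top camera's view of the dots put the label about 5.5 mm sideways of the disc centre, while the position worked out from the gripper put it within 1 mm. I moved it 2.7 mm towards the camera's reading to split the difference. It should now be about 3 mm off against the 15 mm limit, but I did not take another picture after that move.

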